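# Turn the drawplate round and reseat it on its pins

## Task

Two steel drawplates stand on edge in their stands on the goldsmith's bench; the one with the rows of round holes was put in back to front, so it rides up on the stand's two locating pins. Lift it out, turn it back to front so that its wide notch meets the wide pin and its narrow notch the thin pin, and lower it (do not drop it) fully home in the same stand, then let go. Leave the other plate, which has square holes and already sits home, as it is.

Things in the scene. Friction and masses are not known exactly. Their poses are not given: they have to be found in the camera images.
- plate_mid (a point): Centre of the steel drawplate to turn: 10 mm thick (its x), 124 long (y), 75 high (z, up), 0.5 kg, three rows of seven round holes, countersunk on its -x face. It stands on edge, back to front, on the tops of its stand's pins, 16 mm above home. Pinch it across its thickness from above at mid length, clear of the stand's posts; its top edge is 37.5 mm above this point.
- plate_wide_notch (a point): Roof of that plate's wide notch, at mid thickness, 18 mm above its lower edge and 40 mm from its middle towards its -y end; axes as the plate's. Two notches pass through the lower edge, both 18 mm high and open below: this one 26 mm wide, and one 16 mm wide, 15 mm from the middle towards the +y end.
- stand_wide_pin (a point): Top centre of the wide pin (18 mm along y, 9 thick, 16 high) of the fixed stand under that plate; a thin pin, 8 mm round, is 55 mm along +y. Base 90 x 160 mm, its top 16 mm below this point. Posts at both ends form a 13 mm channel along y, flared to 28 mm, 47 mm high. Plate home: axes as these, lower edge on the base, centre 40 mm along +y from this point and 21.5 mm above it.
- other_mid (a point): Centre of the other drawplate, not to be disturbed: same size and notches, but with three rows of four square holes. It already sits home in a stand of the same kind, about 0.25 to 0.45 m to one side (either side).

How it is judged (in metres and radians):
At the end, for the whole second after the job is handed in: The round-holed plate is home in its stand, turned round: its middle within 10 mm of its place across and along the channel and within 5 mm of home height, its wide notch within 15 mm (seen from above) of the wide pin, upright within 10 degrees, at rest and let go (x of plate_mid in the frame of stand_wide_pin between -0.01 and 0.01 m and y of plate_mid in the frame of stand_wide_pin between 0.03 and 0.05 m and z of plate_mid in the frame of stand_wide_pin between 0.0165 and 0.0265 m and horizontal distance between plate_wide_notch and stand_wide_pin below 0.015 m and angle between plate_mid's own z axis and vertical below 0.175 rad and linear speed of plate below 0.02 m/s); the robot touches nothing.
It fails at once if the other plate is displaced by more than 15 mm (distance of other_mid from where it was at the start of the episode above 0.015 m).
It fails at once if the plate is dropped (moves faster than 0.6 m/s while the fingers do not hold it, as from more than about 20 mm) (linear speed of plate above 0.6 m/s and contact force between the fingers and plate below 0.5 N).
It also fails if it takes over 43 s, if anything falls off the work surface, if the arm or the gripper's body presses on something with over 40 N, if the wrist force passes 120 N, or if a joint passes its speed limit or range.

## Robot

A 6-joint arm with a two-finger parallel gripper is mounted at the origin on the work surface. World frame = base frame: x ahead of the robot, y to its left, z up, the work surface at z = 0. Lengths are in m, angles in degrees, forces in N, time in s.
With the tool pointing down it reaches from about 0.275 to 1 m from the base axis. Payload 8.4 kg.
Tool frame: the origin (TCP) lies midway between the tips of the shut fingers; the grasp point (between the pads) lies 19 mm behind it; z points along the fingers, y is the line along which they close (so a half turn about z gives the same grasp; the last joint's range is limited). The gripper opens to 85 mm and grips with 20 to 120 N. Pads are 22 mm wide; open, the fingers measure 114 mm over their backs; the gripper's body (76 mm by 85 mm) begins 54 mm behind the grasp point. The pads swing forward as they close: fully open they stand 13 mm farther back than shut.
Start: joints at [69.076, 20.225, 93.587, -0, 66.188, -0.138], TCP at [0.222, 0.584, 0.203] pointing down, gripper open.
Joint ranges: [-150.9, 150.9], [-52.94, 120.26], [3.33, 152.33], [-74.26, 254.26], [0, 154.13], [-172.89, 172.89]. Speed limits (degrees/s): [127.2, 127.2, 159.86, 180, 180, 180].

## Interface

Orientations are given as [roll, pitch, yaw] about the fixed x, y, z axes, in that order (R = Rz(yaw) Ry(pitch) Rx(roll)).
In Python, from bench import state, viewer, ticket gives the robot as it stands.
- The arm moves only by the tool move_arm, never from a script. Its argument "moves" is a list of rows, each an object of numbers: "x", "y", "z": the shift along the tool's x, y, z in m; "yaw": the turn about the tool's z in rad; "grip": the opening in per cent of the stroke, from 0 (shut) to 100 (fully open). A call has 1 to 10 rows; each row is the pose to reach, as a shift and turn from the pose commanded when the call began, along the tool's axes at that moment; what a row does not reach only later rows make up. A row lasts 1/8 s, in which the tool goes at most 62.5 mm and 10.7 degrees, less where a joint would pass 70% of its speed; a pose out of reach is approached as far as the arm can. A call with a gripper value outside its range is refused whole. The fingers move at their own pace and stop on an object; the grip force is fixed at half the most. Time passes only in rows, so rows that repeat a pose let the fingers close. It gives the time, the measured TCP pose, the force, the opening and the grip force at its end, in the units of the state.
- state(): the state, without advancing time (a new reading comes with each control period).
- viewer.get_image(name): name is "scene" or "top" or "wrist"; returns (picture, depth): 480x640x3 uint8, red, green, blue; 480x640 float32, m along the optical axis (not along the pixel's ray), 0 where there is no reading.
- viewer.get_calibration(name): a dict with "fov_y" (degrees; the focal length in pixels is half the picture's height over the tangent of half this angle, whatever the lens; pixels are square), "cx", "cy" (the principal point, pixels), "distortion" ([k1, k2, p1, p2, k3] as OpenCV has them; the pictures are not rectified), "T" (4x4, takes a point from camera to world coordinates); the wrist camera has in their place "hand_eye" (4x4, takes a point from camera to tool coordinates, whose origin is the TCP and whose axes are the flange's). Camera axes: x right, y up, looking along -z (the intrinsics and any distortion apply to the point x, -y, -z); pixel columns grow to the right and rows downward; lengths in m; the calibration is good to about 2 mm. A picture is of the moment at which its call begins: read the wrist's pose just before it. get_calibration takes no time and is no camera call.
- ticket.finish_job(): hands the job in; it is judged then, once.
The state is a dict: "t": time; "joint_pos": joint angles; "joint_vel": joint speeds; "joint_efforts": joint torques, N m; "eef_pos": TCP position; "tcp_rot": TCP orientation; "ft_force": force on the tool from outside, world axes, zero at the start; "ft_torque": the same for the moment, N m; "grip_width": finger opening in m; "finger_force": force on a finger pad.
Only numpy, scipy, OpenCV 4.12 (cv2) and the standard library are available. Lean on these libraries where they do the work, as an engineer would, in place of code of your own. Each camera call takes 0.05 s, during which the arm holds its last target. There are 200 camera calls.

## Working session

There is one attempt and no reset: what is moved stays moved. The work goes in short steps, Python scripts to look and compute and a tool call to move; the robot and the scene stay as the last step left them, time stands still between calls to the robot, and variables do not carry over. Pictures are saved under pics/ and viewed, at most 10 in all, crops included, and the job is handed in when it is done.

Besides the shell and the picture viewer there is one more tool, called after ">>>" by a JSON object that holds its "fn" and its "kwargs". move_arm: Moves the arm, as the interface text tells. Its arguments: {"type":"object","properties":{"moves":{"type":"array","items":{"type":"object","properties":{"x":{"type":"number"},"y":{"type":"number"},"z":{"type":"number"},"yaw":{"type":"number"},"grip":{"type":"number"}}}}},"required":["moves"]}

```bash
mkdir -p pics
cat > h.py <<'E'
import numpy as np,cv2
from bench import state,viewer,ticket
from scipy.spatial.transform import Rotation as R
def grab(n):
    s=state(); im,d=viewer.get_image(n); c=viewer.get_calibration(n)
    if 'T' in c: T=np.array(c['T'])
    else:
        W=np.eye(4); W[:3,:3]=R.from_euler('xyz',s['tcp_rot'],degrees=True).as_matrix(); W[:3,3]=s['eef_pos']; T=W@np.array(c['hand_eye'])
    np.savez(f'{n}.npz',im=im,d=d,T=T,fov=c['fov_y'],cx=c['cx'],cy=c['cy'],k=np.array(c['distortion'],float))
    return im,d
def world(n,uv,z=None):
    """pixels -> world, by depth, or by plane height z"""
    f=np.load(f'{n}.npz'); F=240/np.tan(np.radians(f['fov'])/2)
    K=np.array([[F,0,f['cx']],[0,F,f['cy']],[0,0,1]])
    uv=np.array(uv,float).reshape(-1,2)
    p=cv2.undistortPoints(uv.reshape(-1,1,2),K,f['k']).reshape(-1,2)
    r=np.c_[p[:,0],-p[:,1],-np.ones(len(p))]; T=f['T']; rw=r@T[:3,:3].T
    if z is None: t=f['d'][uv[:,1].round().astype(int),uv[:,0].round().astype(int)]
    else: t=(z-T[2,3])/rw[:,2]
    return T[:3,3]+rw*t[:,None]
E
python3 - <<'E'
from h import *
print(state())
for n in('scene','top'):
    im,d=grab(n); cv2.imwrite(f'pics/{n}0.png',im[...,::-1]); print(viewer.get_calibration(n))
E
```

```text
{'t': 0.0, 'joint_pos': array([ 6.90754431e+01,  2.02629415e+01,  9.36292472e+01,  3.65392991e-04,
        6.61872467e+01, -1.36787940e-01]), 'joint_vel': array([ 0.0285809 ,  0.07749747, -0.10842693, -0.01097627, -0.03891971,
        0.05800052]), 'joint_efforts': array([ 3.90894027e-03, -6.05263782e+01, -3.42057145e+01,  4.01671932e-04,
        9.63428960e-03,  5.53741756e-05]), 'eef_pos': array([0.22162423, 0.58383705, 0.20205547]), 'tcp_rot': array([-1.79920566e+02, -5.23725203e-04,  1.59212083e+02]), 'ft_force': array([ 0.40160217,  0.29634823, -0.0154848 ]), 'ft_torque': array([0.02871658, 0.01579099, 0.06539392]), 'finger_force': 0.0, 'grip_width': 0.08504335950377576}
{'fov_y': 48.82722463403295, 'cx': 322.1887541252275, 'cy': 232.78102244262112, 'distortion': array([-0.13196188,  0.        ,  0.        ,  0.        ,  0.        ]), 'T': array([[-0.0761564 , -0.6944691 ,  0.71548087,  1.09354362],
       [ 0.99709458, -0.05420344,  0.05351997,  0.02996928],
       [ 0.00161356,  0.71747799,  0.69657931,  0.61461024],
       [ 0.        ,  0.        ,  0.        ,  1.        ]])}
{'fov_y': 52.00041094542009, 'cx': 319.3343951544851, 'cy': 241.3900569864355, 'distortion': array([-0.06774875,  0.        ,  0.        ,  0.        ,  0.        ]), 'T': array([[ 0.00454762,  0.98433602, -0.17624389,  0.4093835 ],
       [-0.99998328,  0.00384681, -0.00431782, -0.00756821],
       [-0.0035722 ,  0.17626058,  0.98433706,  0.86782822],
       [ 0.        ,  0.        ,  0.        ,  1.        ]])}
```

View pics/scene0.png

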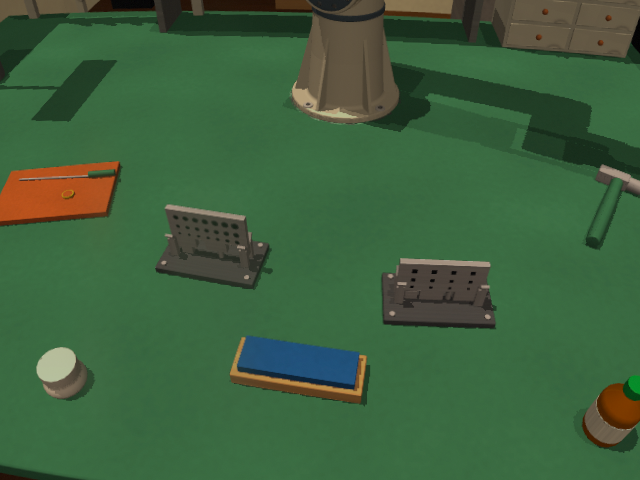

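View pics/top0.png

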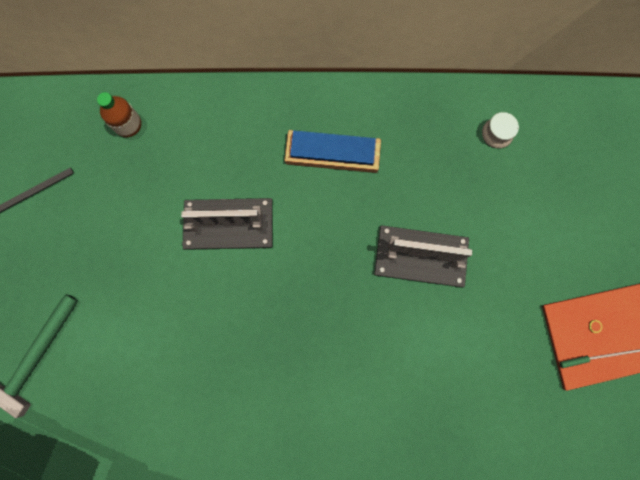

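The scene picture shows the round-holed plate standing at (207,235), on the robot's right, and the square-holed one at (443,280). In the top picture the round one's top edge runs (393,243)-(470,253), and its base corners (screws) are at (387,231), (464,241), (460,281) and (382,270).

Run:
```python
from h import *
np.set_printoptions(precision=4,suppress=True)
for uv in [(387,231),(464,241),(460,281),(382,270),(396,244),(430,248),(467,253),(430,275),(184,213),(255,212)]:
    print(uv,world('top',uv))
for n,b in(('scene',(145,190,290,300)),('top',(360,215,485,300))):
    im=np.load(n+'.npz')['im'][b[1]:b[3],b[0]:b[2],::-1]
    im=cv2.convertScaleAbs(cv2.resize(im,None,fx=5,fy=5,interpolation=cv2.INTER_CUBIC),alpha=1.6)
    cv2.imwrite(f'pics/{n}1.png',im)
```

```text
(387, 231) [[ 0.5815 -0.1236  0.0137]]
(464, 241) [[ 0.5641 -0.2603  0.0134]]
(460, 281) [[ 0.4929 -0.2496  0.0145]]
(382, 270) [[ 0.5119 -0.1134  0.0144]]
(396, 244) [[ 0.5428 -0.1255  0.1017]]
(430, 248) [[ 0.5364 -0.1791  0.103 ]]
(467, 253) [[ 0.529  -0.2385  0.1001]]
(430, 275) [[ 0.5039 -0.1984  0.0094]]
(184, 213) [[0.5955 0.2179 0.0873]]
(255, 212) [[0.598  0.1014 0.085 ]]
```

View pics/scene1.png

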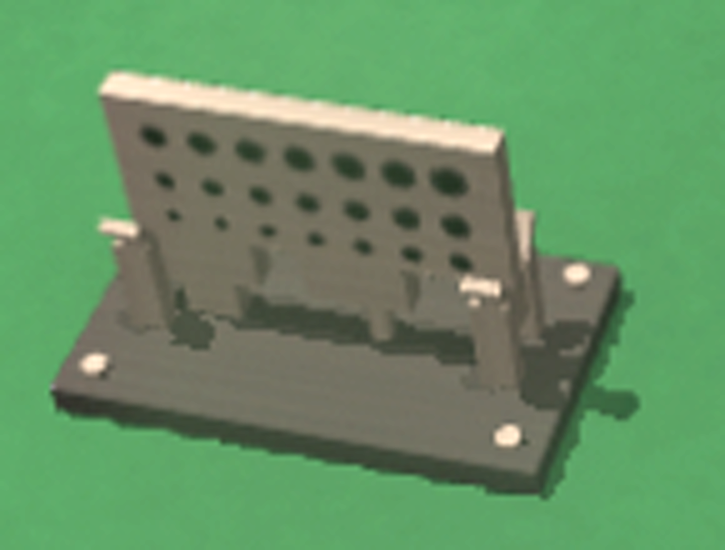

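The crop shows the pins below the plate: the thin one at (380,325), right of mid length, and the wide one at the left (towards -y). So stand +y is about world +y (82.5°), with the stand centre at about (0.538,-0.187). Next I go above it with tool yaw 82.5°.

>>> {"fn": "move_arm", "kwargs": {"moves": [{"x": -0.567,"y": -0.608,"yaw": 0.18,"grip": 100},{"x": -0.567,"y": -0.608,"yaw": 0.36},{"x": -0.567,"y": -0.608,"yaw": 0.54},{"x": -0.567,"y": -0.608,"yaw": 0.72},{"x": -0.567,"y": -0.608,"yaw": 0.9},{"x": -0.567,"y": -0.608,"yaw": 1.08},{"x": -0.567,"y": -0.608,"yaw": 1.26},{"x": -0.567,"y": -0.608,"yaw": 1.339},{"x": -0.567,"y": -0.608,"yaw": 1.339},{"x": -0.567,"y": -0.608,"yaw": 1.339}]}}

```text
invalid input
```

>>> {"fn": "move_arm", "kwargs": {"moves": [{"x": -0.06,"y": -0.06,"z": 0,"yaw": 0.18,"grip": 100},{"x": -0.567,"y": -0.608,"z": 0,"yaw": 0.36,"grip": 100},{"x": -0.567,"y": -0.608,"z": 0,"yaw": 0.54,"grip": 100},{"x": -0.567,"y": -0.608,"z": 0,"yaw": 0.72,"grip": 100},{"x": -0.567,"y": -0.608,"z": 0,"yaw": 0.9,"grip": 100},{"x": -0.567,"y": -0.608,"z": 0,"yaw": 1.08,"grip": 100},{"x": -0.567,"y": -0.608,"z": 0,"yaw": 1.26,"grip": 100},{"x": -0.567,"y": -0.608,"z": 0,"yaw": 1.339,"grip": 100},{"x": -0.567,"y": -0.608,"z": 0,"yaw": 1.339,"grip": 100},{"x": -0.567,"y": -0.608,"z": 0,"yaw": 1.339,"grip": 100}]}}

```text
t: 1.35
eef_pos: [0.459, 0.0039, 0.2028]
tcp_rot: [180.0, -0.0, 82.5]
ft_force: [1.2, 0.5, -0.6]
grip_width: 0.0853
finger_force: 0.0
```

>>> {"fn": "move_arm", "kwargs": {"moves": [{"x": -0.05,"y": 0.029,"z": 0,"yaw": 0,"grip": 100},{"x": -0.1,"y": 0.058,"z": 0,"yaw": 0,"grip": 100},{"x": -0.15,"y": 0.087,"z": 0,"yaw": 0,"grip": 100},{"x": -0.179,"y": 0.103,"z": 0,"yaw": 0,"grip": 100},{"x": -0.179,"y": 0.103,"z": 0,"yaw": 0,"grip": 100},{"x": -0.179,"y": 0.103,"z": 0,"yaw": 0,"grip": 100}]}}

```text
t: 2.1
eef_pos: [0.5367, -0.1844, 0.2023]
tcp_rot: [-179.9, -0.0, 82.5]
ft_force: [-0.1, -0.6, -0.8]
grip_width: 0.0853
finger_force: 0.0
```

Run:
```python
from h import *
s=state(); print(s['eef_pos'],s['tcp_rot'],s['joint_pos'],s['ft_force'])
im,d=grab('wrist'); cv2.imwrite('pics/w1.png',cv2.convertScaleAbs(im[...,::-1],alpha=1.5))
```

```text
[ 0.5367046  -0.18436749  0.20230691] [-1.79927275e+02 -3.12099516e-02  8.24768350e+01] [-1.91203803e+01  1.52051837e+01  1.00718140e+02  1.77259745e-02
  6.41541916e+01 -1.16049736e+01] [-0.13316704 -0.63780636 -0.84280326]
```

View pics/w1.png

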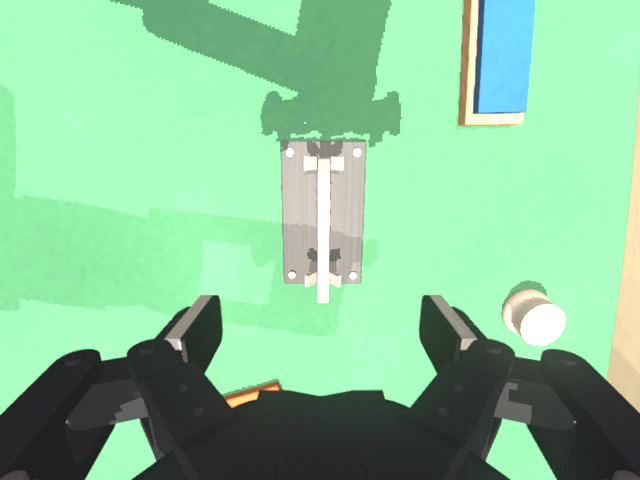

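The wrist picture shows the plate's top edge running (324,158)-(323,303), the screws at (290,153), (357,153), (353,275) and (292,275), and the posts at (323,164) and (323,280). I measure these now.

Run:
```python
from h import *
np.set_printoptions(precision=4,suppress=True)
p=world('wrist',[(290,153),(357,153),(353,275),(292,275)],0.0138); print(p,p.mean(0))
q=world('wrist',[(324,158.5),(323,302.5)],0.102);print(q,q.mean(0),np.linalg.norm(q[0]-q[1]))
posts=world('wrist',[(310,164),(337,163),(310,280),(336,280)],0.058);print(posts,posts.mean(0))
v=q[0]-q[1];print(np.degrees(np.arctan2(v[1],v[0])));v=p[0]-p[3]+p[1]-p[2];print(np.degrees(np.arctan2(v[1],v[0])))
print(world('wrist',[(323,200),(323,250),(310,164),(337,163),(290,153),(353,275)])[:,2])
```

```text
[[ 0.5141 -0.1145  0.0138]
 [ 0.5832 -0.1237  0.0138]
 [ 0.5646 -0.2576  0.0138]
 [ 0.4953 -0.2484  0.0138]] [ 0.5393 -0.1861  0.0138]
[[ 0.5478 -0.1231  0.102 ]
 [ 0.531  -0.2456  0.102 ]] [ 0.5394 -0.1844  0.102 ] 0.12367303941077012
[[ 0.5347 -0.1271  0.058 ]
 [ 0.5594 -0.1295  0.058 ]
 [ 0.5187 -0.2401  0.058 ]
 [ 0.5447 -0.2435  0.058 ]] [ 0.5394 -0.1851  0.058 ]
82.1649107829805
82.06394819707131
[0.1023 0.1012 0.0565 0.0564 0.0141 0.0153]
```

>>> {"fn": "move_arm", "kwargs": {"moves": [{"x": 0,"y": 0.0027,"z": 0.04,"yaw": 0.006,"grip": 100},{"x": 0,"y": 0.0027,"z": 0.08,"yaw": 0.006,"grip": 100},{"x": 0,"y": 0.0027,"z": 0.11,"yaw": 0.006,"grip": 100},{"x": 0,"y": 0.0027,"z": 0.128,"yaw": 0.006,"grip": 100},{"x": 0,"y": 0.0027,"z": 0.138,"yaw": 0.006,"grip": 100},{"x": 0,"y": 0.0027,"z": 0.138,"yaw": 0.006,"grip": 100},{"x": 0,"y": 0.0027,"z": 0.138,"yaw": 0.006,"grip": 100}]}}

```text
t: 3.02
eef_pos: [0.5408, -0.1855, 0.0658]
tcp_rot: [179.9, 0.0, 82.2]
ft_force: [0.6, -0.2, -0.1]
grip_width: 0.0854
finger_force: 0.0
```

>>> {"fn": "move_arm", "kwargs": {"moves": [{"x": 0,"y": -0.0013,"z": 0.002,"yaw": 0,"grip": 100},{"x": 0,"y": -0.0013,"z": 0.002,"yaw": 0,"grip": 40},{"x": 0,"y": -0.0013,"z": 0.002,"yaw": 0,"grip": 0},{"x": 0,"y": -0.0013,"z": 0.002,"yaw": 0,"grip": 0},{"x": 0,"y": -0.0013,"z": 0.002,"yaw": 0,"grip": 0},{"x": 0,"y": -0.0013,"z": 0.002,"yaw": 0,"grip": 0},{"x": 0,"y": -0.0013,"z": 0.002,"yaw": 0,"grip": 0},{"x": 0,"y": -0.0013,"z": 0.002,"yaw": 0,"grip": 0}]}}

```text
t: 4.03
eef_pos: [0.5389, -0.1851, 0.063]
tcp_rot: [180.0, 0.0, 82.2]
ft_force: [-0.5, 1.2, 4.2]
grip_width: 0.0082
finger_force: 61.0
```

>>> {"fn": "move_arm", "kwargs": {"moves": [{"x": 0,"y": 0,"z": -0.01,"yaw": 0,"grip": 0},{"x": 0,"y": 0,"z": -0.03,"yaw": 0,"grip": 0},{"x": 0,"y": 0,"z": -0.06,"yaw": 0,"grip": 0},{"x": 0,"y": 0,"z": -0.09,"yaw": 0,"grip": 0},{"x": 0,"y": 0,"z": -0.11,"yaw": 0.1,"grip": 0},{"x": 0,"y": 0,"z": -0.12,"yaw": 0.25,"grip": 0},{"x": 0,"y": 0,"z": -0.12,"yaw": 0.4,"grip": 0},{"x": 0,"y": 0,"z": -0.12,"yaw": 0.55,"grip": 0},{"x": 0,"y": 0,"z": -0.12,"yaw": 0.7,"grip": 0},{"x": 0,"y": 0,"z": -0.12,"yaw": 0.85,"grip": 0}]}}

```text
t: 5.28
eef_pos: [0.5382, -0.185, 0.1826]
tcp_rot: [-180.0, 0.0, 33.2]
ft_force: [-0.2, 0.1, -4.6]
grip_width: 0.0082
finger_force: 60.0
```

>>> {"fn": "move_arm", "kwargs": {"moves": [{"x": 0,"y": 0,"z": 0,"yaw": 0.17,"grip": 0},{"x": 0,"y": 0,"z": 0,"yaw": 0.34,"grip": 0},{"x": 0,"y": 0,"z": 0,"yaw": 0.51,"grip": 0},{"x": 0,"y": 0,"z": 0,"yaw": 0.68,"grip": 0},{"x": 0,"y": 0,"z": 0,"yaw": 0.85,"grip": 0},{"x": 0,"y": 0,"z": 0,"yaw": 1.02,"grip": 0},{"x": 0,"y": 0,"z": 0,"yaw": 1.19,"grip": 0},{"x": 0,"y": 0,"z": 0,"yaw": 1.36,"grip": 0},{"x": 0,"y": 0,"z": 0,"yaw": 1.5,"grip": 0},{"x": 0,"y": 0,"z": 0,"yaw": 1.6,"grip": 0}]}}

```text
t: 6.52
eef_pos: [0.5382, -0.185, 0.1826]
tcp_rot: [180.0, 0.0, -58.4]
ft_force: [0.6, -0.6, -4.4]
grip_width: 0.008
finger_force: 60.0
```

>>> {"fn": "move_arm", "kwargs": {"moves": [{"x": 0,"y": 0,"z": 0,"yaw": 0.17,"grip": 0},{"x": 0,"y": 0,"z": 0,"yaw": 0.34,"grip": 0},{"x": 0,"y": 0,"z": 0,"yaw": 0.5,"grip": 0},{"x": 0,"y": 0,"z": 0,"yaw": 0.62,"grip": 0},{"x": 0,"y": 0,"z": 0,"yaw": 0.69,"grip": 0},{"x": 0,"y": 0,"z": 0,"yaw": 0.69,"grip": 0},{"x": 0,"y": 0,"z": 0,"yaw": 0.69,"grip": 0}]}}

```text
t: 7.4
eef_pos: [0.5385, -0.1851, 0.1827]
tcp_rot: [180.0, 0.0, -97.7]
ft_force: [0.2, 0.1, -3.9]
grip_width: 0.0078
finger_force: 60.0
```

Run:
```python
from h import *
s=state(); print(s['eef_pos'],s['tcp_rot'],s['joint_pos'],s['ft_force'])
im,d=grab('wrist'); a=im[...,::-1]
b,d=grab('scene'); c=cv2.resize(b[130:300,130:300,::-1],(480,480))
cv2.imwrite('pics/w2.png',cv2.resize(cv2.convertScaleAbs(np.hstack([a[:,120:520],c]),alpha=1.5),(800,436)))
```

```text
[ 0.53848693 -0.18507589  0.18269799] [ 1.79971721e+02  3.06773523e-03 -9.76686482e+01] [-1.91168867e+01  1.65019060e+01  1.01650933e+02 -2.95501521e-03
  6.18754854e+01  1.68553154e+02] [ 0.22809502  0.09248947 -3.85795607]
```

View pics/w2.png

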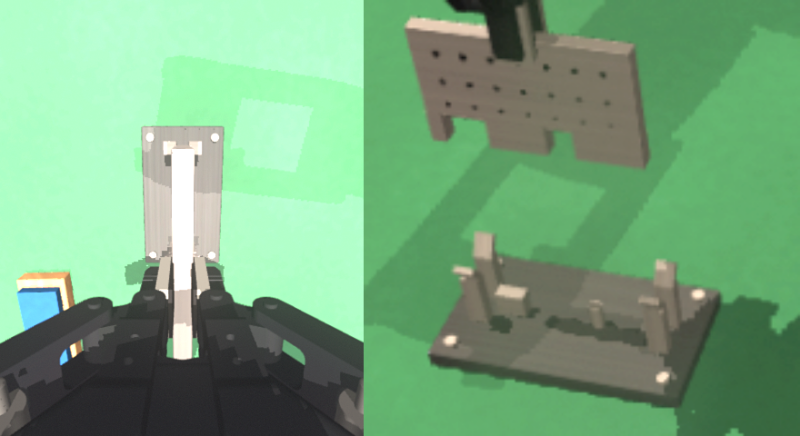

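The left panel (wrist) shows the plate in line over the channel. The right panel (scene) shows the wide notch at the left, above the wide pin (512,291), with the thin pin at (596,304). I check the alignment numerically.

Run:
```python
from h import *
np.set_printoptions(precision=4,suppress=True)
a=np.radians(82.1); ex=np.array([np.sin(a),-np.cos(a),0]); ey=np.array([np.cos(a),np.sin(a),0])
c=np.array([.5394,-.1856,0])
def loc(n,uv,z): 
    p=world(n,uv,z)-c; return np.c_[p@ex,p@ey]*1000
print('pins',loc('scene',[(187.8,243.5),(220.5,248.6)],.027))
print('plate bottom front',loc('scene',[(156.3,183.8),(240,195.1)],.147))
print('plate far top end L/R/mid',loc('wrist',[(310,163),(333,163),(321,163)],.2217))
print('post flare',loc('wrist',[(120+163/.909,148/.908),(120+201/.909,148/.908)],.058))
s=state();p=s['eef_pos']-c;print('tcp',p@ex*1000,p@ey*1000)
```

```text
pins [[ -3.3503 -39.6366]
 [ -4.0184  15.0881]]
plate bottom front [[  1.143  -64.1663]
 [ -0.047   61.8544]]
plate far top end L/R/mid [[  3.5749 -62.6453]
 [ -5.2531 -62.6719]
 [ -0.6471 -62.6562]]
post flare [[ 17.7095 -57.5103]
 [-18.3302 -57.6155]]
tcp -0.8355318089499761 0.37230799110913165
```

>>> {"fn": "move_arm", "kwargs": {"moves": [{"x": -0.001,"y": -0.0008,"z": 0.03,"yaw": 0.003,"grip": 0},{"x": -0.001,"y": -0.0008,"z": 0.06,"yaw": 0.003,"grip": 0},{"x": -0.001,"y": -0.0008,"z": 0.08,"yaw": 0.003,"grip": 0},{"x": -0.001,"y": -0.0008,"z": 0.09,"yaw": 0.003,"grip": 0},{"x": -0.001,"y": -0.0008,"z": 0.1,"yaw": 0.003,"grip": 0},{"x": -0.001,"y": -0.0008,"z": 0.107,"yaw": 0.003,"grip": 0},{"x": -0.001,"y": -0.0008,"z": 0.112,"yaw": 0.003,"grip": 0},{"x": -0.001,"y": -0.0008,"z": 0.115,"yaw": 0.003,"grip": 0}]}}

```text
t: 8.5
eef_pos: [0.5398, -0.1843, 0.0678]
tcp_rot: [-180.0, -0.0, -97.9]
ft_force: [0.3, -0.1, -4.6]
grip_width: 0.0086
finger_force: 59.9
```

Below the flare with no contact. Next past the pin tops (at TCP about 0.063).

>>> {"fn": "move_arm", "kwargs": {"moves": [{"x": 0,"y": 0,"z": 0.003,"yaw": 0,"grip": 0},{"x": 0,"y": 0,"z": 0.006,"yaw": 0,"grip": 0},{"x": 0,"y": 0,"z": 0.009,"yaw": 0,"grip": 0},{"x": 0,"y": 0,"z": 0.009,"yaw": 0,"grip": 0}]}}

```text
t: 9.0
eef_pos: [0.5395, -0.1842, 0.0585]
tcp_rot: [180.0, 0.0, -97.9]
ft_force: [-0.2, -0.1, -4.2]
grip_width: 0.0083
finger_force: 59.9
```

The pins have entered the notches with no contact force. About 11 mm remain.

>>> {"fn": "move_arm", "kwargs": {"moves": [{"x": 0,"y": 0,"z": 0.003,"yaw": 0,"grip": 0},{"x": 0,"y": 0,"z": 0.006,"yaw": 0,"grip": 0},{"x": 0,"y": 0,"z": 0.008,"yaw": 0,"grip": 0},{"x": 0,"y": 0,"z": 0.01,"yaw": 0,"grip": 0},{"x": 0,"y": 0,"z": 0.01,"yaw": 0,"grip": 0}]}}

```text
t: 9.62
eef_pos: [0.5396, -0.1842, 0.0486]
tcp_rot: [180.0, 0.0, -97.9]
ft_force: [0.4, 0.0, -3.8]
grip_width: 0.008
finger_force: 60.0
```

>>> {"fn": "move_arm", "kwargs": {"moves": [{"x": 0,"y": 0,"z": 0.001,"yaw": 0,"grip": 0},{"x": 0,"y": 0,"z": 0.002,"yaw": 0,"grip": 0},{"x": 0,"y": 0,"z": 0.002,"yaw": 0,"grip": 0}]}}

```text
t: 10.0
eef_pos: [0.5399, -0.1843, 0.047]
tcp_rot: [-180.0, -0.0, -97.9]
ft_force: [0.1, 0.6, -0.0]
grip_width: 0.0078
finger_force: 60.4
```

The weight has come off at the expected height, so the plate is home. Now I release it and rise straight up.

>>> {"fn": "move_arm", "kwargs": {"moves": [{"x": 0,"y": 0,"z": 0,"yaw": 0,"grip": 20},{"x": 0,"y": 0,"z": 0,"yaw": 0,"grip": 60},{"x": 0,"y": 0,"z": 0,"yaw": 0,"grip": 100},{"x": 0,"y": 0,"z": 0,"yaw": 0,"grip": 100},{"x": 0,"y": 0,"z": 0,"yaw": 0,"grip": 100},{"x": 0,"y": 0,"z": -0.03,"yaw": 0,"grip": 100},{"x": 0,"y": 0,"z": -0.08,"yaw": 0,"grip": 100},{"x": 0,"y": 0,"z": -0.13,"yaw": 0,"grip": 100},{"x": 0,"y": 0,"z": -0.16,"yaw": 0,"grip": 100},{"x": 0,"y": 0,"z": -0.16,"yaw": 0,"grip": 100}]}}

```text
t: 11.25
eef_pos: [0.5413, -0.1848, 0.2095]
tcp_rot: [-179.7, -0.1, -97.9]
ft_force: [0.1, -0.3, -0.1]
grip_width: 0.0858
finger_force: 0.0
```

Run:
```python
from h import *
s=state(); print(s['eef_pos'],s['grip_width'],s['ft_force'])
im,d=grab('wrist'); a=im[...,::-1]
b,d=grab('scene'); c=cv2.resize(b[130:300,130:300,::-1],(480,480))
cv2.imwrite('pics/w3.png',cv2.resize(cv2.convertScaleAbs(np.hstack([a[:,120:520],c]),alpha=1.5),(800,436)))
print([world('wrist',(321,v))[0] for v in(180,220,260)])
```

```text
[ 0.54125399 -0.18476002  0.20945527] 0.08582284159811586 [ 0.08014837 -0.31198564 -0.10751238]
[array([ 0.53566333, -0.22809123,  0.08632356]), array([ 0.54054847, -0.19317271,  0.08679391]), array([ 0.54578976, -0.1557347 ,  0.08603995])]
```

View pics/w3.png

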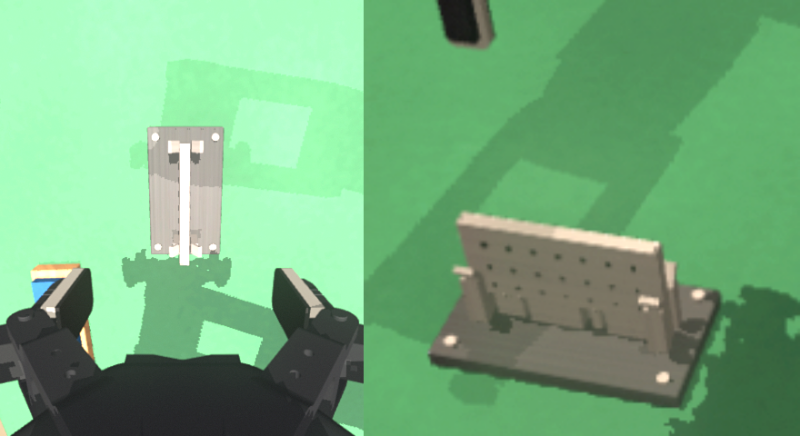

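The plate stands upright and fully down in the stand. Its top edge is at z = 0.086, 16 mm lower than before, and the gripper is clear above it.

```bash
python3 -c "
from bench import ticket
print(ticket.finish_job())"
```

```text
the job is handed in; nothing more can be done
None
```

The round-holed plate is turned round, lowered fully home in its stand and let go; the other plate was not touched, and the job was handed in at about 11 s (no verdict was returned).

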